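# Tip a circuit board over against the edge of a bench block

## Task

Turn the circuit board over without grasping it: with the fingertips, push it across the mat until it is up against the front of the low aluminium block, then keep pushing up and forward at its near edge so that it stands up on the edge by the block and falls over onto the block. It must end lying flat on the block, spacers and solder side up. Never pinch, lift or carry the board, and leave the jar, the bottle and the screwdriver where they are.

Things in the scene. Friction and masses are not known exactly. Their poses are not given: they have to be found in the camera images.
- board: Loose green circuit board, 90 mm (its x) by 110 mm (its y), 3 mm thick, about 110 g, on four brass spacers 10 mm tall and 6 mm thick at x = +-38, y = +-48 mm. Origin under its middle, level with the spacers' feet, on the mat; z up out of the component side, x towards the block. Parts on top rise 4 mm: a 36 mm square steel shield in the middle, black connector strips at y = +-43 mm.
- board_near_edge (a point): Middle of the lower corner of the board's near edge (the 110 mm edge on the robot's side): board x = -45 mm, 10 mm above the feet of the spacers. The edge is open underneath, with 90 mm free between the two near spacers.
- board_far_edge (a point): Middle of the lower corner of the board's far edge (the one that meets the block): board x = +45 mm, 10 mm above the feet of the spacers.
- block: Low aluminium block fixed on the bench, 160 mm (its x) by 220 mm (its y) by 16 mm high. Origin: centre of its underside, on the work surface; x points away from the robot. Its front is the upright face at x = -80 mm.
- jar: Small whitish screw jar with a white cap, 48 mm across, 60 mm high, loose, standing to the left of the board (as the robot sees it). Origin under its centre. Leave it alone.
- flask: White dispenser bottle with a red cap, 40 mm across, 110 mm high, loose, standing to the left of the block. Origin under its centre. Leave it alone.
- driver: Screwdriver, 160 mm long, lying on the mat to the right of the work, roughly along the block's x. Origin at its underside, near its middle. Leave it alone.
There are look-alikes about, which are no part of the job. What is meant by the board is not pink, and is the larger of those in its own colour.

How it is judged:
On the way, in this order (a step that is already met when the one before it is completed fails the run):
1. the board, still flat, has been pushed up against the front of the block (x of board_far_edge in the frame of block above -0.092 m and angle between board's own z axis and vertical below 0.2 rad and z of board_far_edge in the frame of block below 0.016 m), for 0.05 s.
2. the board stands on its far edge against the front of the block (angle between board's own z axis and vertical between 1 and 1.7 rad and x of board_far_edge in the frame of block between -0.1 and -0.065 m and z of board_far_edge in the frame of block below 0.025 m), for 0.04 s.
At the end, for the whole second after the job is handed in: The board lies upside down (within 0.14 rad of flat) and at rest on top of the block, near edge now away from the robot, overhanging the block's front by no more than 25 mm and its back not at all (angle between board's own z axis and vertical above 3 rad and x of board_near_edge in the frame of block below 0.08 m and x of board_far_edge in the frame of block above -0.105 m and z of board in the frame of block between 0.028 and 0.038 m and contact force between board and block above 0.2 N and linear speed of board below 0.02 m/s); the robot touches nothing.
It fails at once if the board is lifted or carried: raised while level, its far edge more than 50 mm up, or its middle more than 80 mm up ((height (world z) of board above 0.03 m and angle between board's own z axis and vertical below 0.35 rad) or height (world z) of board_far_edge above 0.05 m or height (world z) of board above 0.08 m).
It fails at once if the board is taken between the fingers (the grasp point between the pads lies within the board) (x of the grasp point in the frame of board between -0.045 and 0.045 m and y of the grasp point in the frame of board between -0.055 and 0.055 m and z of the grasp point in the frame of board between 0.007 and 0.017 m).
It fails at once if the jar, the bottle or the screwdriver is moved by more than 20 mm (distance of any of jar, flask, driver from where it was at the start of the episode above 0.02 m).
It also fails if it takes over 50 s, if anything falls off the work surface, if the arm or the gripper's body presses on something with over 40 N, if the wrist force passes 120 N, or if a joint passes its speed limit or range.

## Robot

A 6-joint arm with a two-finger parallel gripper is mounted at the origin on the work surface. World frame = base frame: x ahead of the robot, y to its left, z up, the work surface at z = 0. Lengths are in m, angles in rad, forces in N, time in s.
With the tool pointing down it reaches from about 0.275 to 0.975 m from the base axis. Payload 8.4 kg.
Tool frame: the origin (TCP) lies between the finger pads; the fingertips stand 25 mm ahead of it and the grasp point (between the pads) lies 6 mm ahead of it; z points along the fingers, y is the line along which they close (so a half turn about z gives the same grasp; the last joint's range is limited). The gripper opens to 92 mm and grips with 3 to 60 N. Pads are 20 mm wide; open, the fingers measure 128 mm over their backs; the gripper's body (75 mm by 189 mm) begins 69 mm behind the grasp point.
Start: joints at [1.245, 0.353, 1.633, -0, 1.155, -0.002], TCP at [0.199, 0.593, 0.24] pointing down, gripper open.
Joint ranges: [-2.63, 2.63], [-0.92, 2.1], [0.06, 2.66], [-1.3, 4.44], [0, 2.69], [-3.02, 3.02]. Speed limits (rad/s): [2.22, 2.22, 2.79, 3.14, 3.14, 3.14].

## Interface

Orientations are given as a unit quaternion [x, y, z, w].
In Python, from plant import read_state, capture, close_job gives the robot as it stands.
- The arm moves only by the tool step_arm, never from a script. Its argument "plan" is a list of rows, each a list of 4 numbers: the shift along the tool's x, y, z in cm, then the turn about the tool's z in rad. In form: [[tx, ty, tz, spin], ...]. A call has 1 to 5 rows; each row shifts and turns the commanded pose from where the row before left it, along the tool's axes as they then stand; what a row does not reach is not made up. A row lasts 1/8 s, in which the tool goes at most 62.5 mm and 10.7 degrees, less where a joint would pass 70% of its speed; a pose out of reach is approached as far as the arm can. A call with a gripper value outside its range is refused whole. "jaw" is the opening, from 0 (shut) to 1 (fully open), set as the call begins (left out, the last holds). The fingers move at their own pace and stop on an object; "grip_force" is the grip in N (left out, the last holds). Time passes only in rows, so rows that do not move let the fingers close. It gives the time, the measured TCP pose, the force, the opening and the grip force at its end, in the units of the state.
- read_state(): the state, without advancing time (a new reading comes with each control period).
- capture(name): name is "scene" or "top" or "wrist"; returns a dict with "img" (420x560x3 uint8, red, green, blue), "fov_y" (degrees; the focal length in pixels is half the picture's height over the tangent of half this angle, whatever the lens; pixels are square), "cx", "cy" (the principal point, pixels), "eye" and "rotation" of the camera in the world; the wrist camera has in their place "T_tool_cam" (4x4, takes a point from camera to tool coordinates, whose origin is the TCP and whose axes are the flange's). Camera axes: x right, y down, z forward; pixel columns grow to the right and rows downward; lengths in m; the calibration is good to about 2 mm. A picture is of the moment at which its call begins: read the wrist's pose just before it. There is no depth.
- close_job(): hands the job in; it is judged then, once.
The state is a dict: "clock": time; "q": joint angles; "dq": joint speeds; "tau": joint torques, N m; "tcp_pos": TCP position; "ee_rot": TCP orientation; "force": force on the tool from outside, world axes, zero at the start; "ft_torque": the same for the moment, N m; "finger_gap": finger opening in m; "gripper_force": force on a finger pad.
Only numpy, scipy, OpenCV 4.12 (cv2) and the standard library are available. Lean on these libraries where they do the work, as an engineer would, in place of code of your own. Each camera call takes 0.05 s, during which the arm holds its last target. There are 200 camera calls.

## Working session

There is one attempt and no reset: what is moved stays moved. The work goes in short steps, Python scripts to look and compute and a tool call to move; the robot and the scene stay as the last step left them, time stands still between calls to the robot, and variables do not carry over. Pictures are saved under pics/ and viewed, at most 10 in all, crops included, and the job is handed in when it is done.

Besides the shell and the picture viewer there is one more tool, called after "Request:" in YAML: its name, and indented under it one key for each argument. step_arm: Moves the arm, as the interface text tells. Its arguments: {"type":"object","properties":{"plan":{"type":"array","items":{"type":"array","items":{"type":"number"}}},"jaw":{"type":"number"},"grip_force":{"type":"number"}},"required":["plan"]}

```bash
mkdir -p pics; ls; python3 - <<'E'
from plant import read_state, capture
import cv2,pickle
import numpy as np
s=read_state();print(s)
for n in ["scene","top"]:
    c=capture(n);pickle.dump(c,open(n+".pkl","wb"))
    cv2.imwrite(f"pics/{n}0.png",c["img"][:,:,::-1])
    print(n,c["fov_y"],c["cx"],c["cy"],c["eye"],c["rotation"])
E
```

```text
pics
{'clock': 0.0, 'q': array([ 1.24459499e+00,  3.53671415e-01,  1.63411320e+00, -4.49301896e-05,
        1.15517611e+00, -2.41577818e-03]), 'dq': array([ 7.98762218e-04, -5.88321490e-04, -1.43503896e-03,  1.25493234e-03,
        1.15498588e-04,  1.61641882e-05]), 'tau': array([-6.51576684e-04, -5.93839967e+01, -3.34224594e+01,  6.98772236e-02,
        2.33664812e-02, -7.70162524e-05]), 'tcp_pos': array([0.19872812, 0.59209395, 0.23885809]), 'ee_rot': array([ 1.61177522e-01,  9.86925194e-01, -6.78182939e-04, -9.16181451e-05]), 'force': array([0.09420608, 0.73893158, 0.24393079]), 'ft_torque': array([0.01141391, 0.02257125, 0.04811056]), 'gripper_force': 0.0, 'finger_gap': 0.09189184827282304}
scene 48.11903877937188 291.3499271799612 200.0437890492477 [ 1.02212176 -0.45584397  0.89384469] [ 0.87716788  0.34569564 -0.11499335 -0.31280594]
top 50.756607047349135 279.99721545462904 207.1004608449524 [0.39303732 0.03525543 0.87994055] [-0.68236807  0.72330283 -0.07731395  0.07231442]
```

View pics/top0.png

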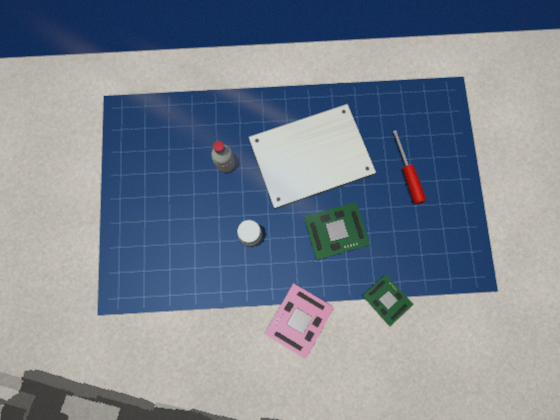

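View pics/scene0.png

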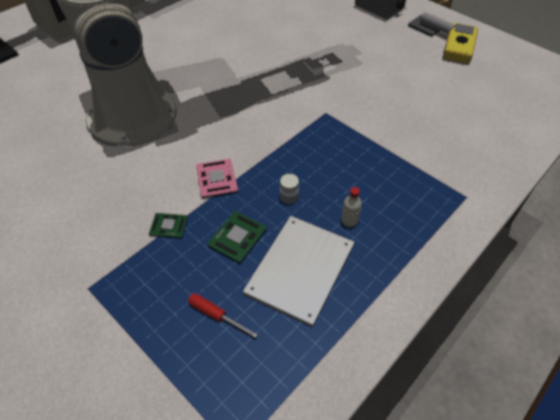

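The top view shows three boards: a large green one at (337,231), a small green one at (388,300) and a pink one at (299,320). The large green one is the board, because it is not pink and is the larger of the two greens. The block is at (312,156), the jar at (250,233), the bottle at (223,156) and the screwdriver at (410,170). Next I measure and confirm in a crop.

```bash
cat > h.py <<'E'
import numpy as np,cv2,pickle
from scipy.spatial.transform import Rotation as R
def rays(c,uv):
    f=c["img"].shape[0]/2/np.tan(np.radians(c["fov_y"])/2)
    uv=np.atleast_2d(uv).astype(float)
    d=np.c_[(uv[:,0]-c["cx"])/f,(uv[:,1]-c["cy"])/f,np.ones(len(uv))]
    Rm=np.array(c["rotation"]); Rm=R.from_quat(Rm).as_matrix() if Rm.size==4 else Rm
    return np.array(c["eye"]),d@Rm.T
def plane(c,uv,z):
    e,d=rays(c,uv); return e+d*((z-e[2])/d[:,2])[:,None]
def proj(c,P):
    f=c["img"].shape[0]/2/np.tan(np.radians(c["fov_y"])/2)
    p=R.from_quat(c["rotation"]).inv().apply(np.atleast_2d(P)-c["eye"])
    return np.c_[c["cx"]+f*p[:,0]/p[:,2],c["cy"]+f*p[:,1]/p[:,2]]
def green(c):
    h=cv2.cvtColor(c["img"],cv2.COLOR_RGB2HSV)
    return cv2.inRange(h,(45,60,20),(85,255,255))
def white(c):
    h=cv2.cvtColor(c["img"],cv2.COLOR_RGB2HSV)
    return cv2.inRange(h,(0,0,150),(179,60,255))
def rect(m,near,k=9):
    m=cv2.morphologyEx(m,cv2.MORPH_CLOSE,np.ones((k,k)))
    cs,_=cv2.findContours(m,cv2.RETR_EXTERNAL,cv2.CHAIN_APPROX_NONE)
    cs=[c for c in cs if cv2.contourArea(c)>150]
    b=min(cs,key=lambda c:-cv2.pointPolygonTest(c,tuple(map(float,near)),True))
    return b
E
python3 - <<'E'
from h import *
for n,bp,kp in [("top",(337,231),(312,156)),("scene",(238,236),(300,268))]:
    c=pickle.load(open(n+".pkl","rb"))
    for lab,m,p,z,k in [("board",green(c),bp,.013,9),("block",white(c),kp,.016,3)]:
        ct=rect(m,p,k); 
        W=plane(c,ct[:,0],z)[:,:2].astype(np.float32)
        r=cv2.minAreaRect(W*1000)
        print(n,lab,cv2.contourArea(ct),np.round(r,3) if 0 else r, cv2.boxPoints(r).round(0).tolist())
c=pickle.load(open("top.pkl","rb"))
for nm,p,z in [("jar",(250,228),.06),("flask",(219,146),.11)]: print(nm,plane(c,p,z))
print("driver",plane(c,[(396,131),(410,166),(420,202)],.01))
print("others",plane(c,[(388,300),(299,320)],.013))
cr=cv2.resize(c["img"][60:345,200:460],None,fx=2.1,fy=2.1,interpolation=cv2.INTER_CUBIC)
cv2.imwrite("pics/crop.png",cr[:,:,::-1])
E
```

```text
top board 2360.5 ((526.1115112304688, -84.90113067626953), (89.2494125366211, 109.3067626953125), 12.144346237182617) [[471.0, -41.0], [494.0, -148.0], [581.0, -129.0], [558.0, -22.0]]
top block 203566.0 ((549.7745361328125, -1.0272216796875), (1213.9053955078125, 783.6729125976562), 89.95353698730469) [[157.0, -608.0], [941.0, -608.0], [942.0, 606.0], [158.0, 606.0]]
scene board 1525.5 ((529.3903198242188, -84.78207397460938), (90.01861572265625, 110.17874908447266), 12.074043273925781) [[474.0, -40.0], [497.0, -148.0], [585.0, -129.0], [562.0, -21.0]]
scene block 6216.0 ((686.8970947265625, -46.07696533203125), (157.063720703125, 216.95111083984375), 16.276891708374023) [[581.0, 36.0], [642.0, -172.0], [793.0, -128.0], [732.0, 80.0]]
jar [[0.53251809 0.08272414 0.06      ]]
flask [[0.67941884 0.12985851 0.11      ]]
driver [[ 0.72821483 -0.22772534  0.01      ]
 [ 0.65064224 -0.24776017  0.01      ]
 [ 0.57412746 -0.25879783  0.01      ]]
others [[ 3.85485348e-01 -1.72485279e-01  1.30000000e-02]
 [ 3.58341537e-01  3.49276140e-04  1.30000000e-02]]
```

View pics/crop.png

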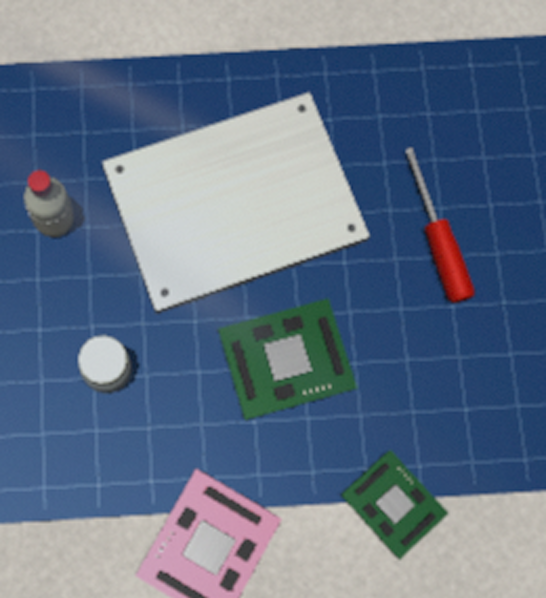

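The crop confirms it: the large green board at crop (287,360) lies in front of the block, jar to the left and screwdriver to the right. The scene view gives the block at about (687,-46) mm with yaw 16.3°, and the board at about (527,-85) mm with yaw 12.1°. First move: set the jaw to about 45 mm, align the tool with the block and travel over.

Request:
step_arm:
  plan:
    - [0,0,0,-0.152]
    - [0,0,0,-0.152]
    - [0,0,0,-0.152]
    - [0,0,0,-0.152]
    - [0,-5,0,0]
  jaw: 0.49

```text
clock: 0.72
tcp_pos: [0.2125, 0.5458, 0.239]
ee_rot: [-0.144, 0.99, 0.0, 0.0]
force: [0.6, -0.4, 0.7]
finger_gap: 0.0457
gripper_force: 0.0
```

```bash
python3 - <<'E'
from h import *
c=pickle.load(open("top.pkl","rb"))
m=white(c); mm=np.zeros_like(m); mm[98:212,242:382]=255
h=cv2.cvtColor(c["img"],cv2.COLOR_RGB2HSV)
m=cv2.inRange(h,(0,0,120),(179,90,255))&mm
ct=rect(m,(312,156),3)
W=plane(c,ct[:,0],.016)[:,:2].astype(np.float32)*1000
r=cv2.minAreaRect(W); print(r,cv2.boxPoints(r).round())
from plant import read_state
s=read_state();print(s["tcp_pos"],R.from_quat(s["ee_rot"]).as_matrix().round(3),s["finger_gap"])
E
```

```text
((686.1441650390625, -46.185089111328125), (161.81309509277344, 222.38714599609375), 16.19424057006836) [[ 577.   38.]
 [ 639. -176.]
 [ 795. -130.]
 [ 733.   83.]]
[0.21252084 0.5458108  0.2390343 ] [[-0.959 -0.284 -0.   ]
 [-0.284  0.959  0.001]
 [-0.     0.001 -1.   ]] 0.04567493590212387
```

Request:
step_arm:
  plan:
    - [-0.4,-5.8,0,0]
    - [-0.4,-5.8,0,0]
    - [-0.4,-5.8,0,0]
    - [-0.4,-5.8,0,0]
    - [-0.4,-5.8,0,0]

```text
clock: 1.35
tcp_pos: [0.3136, 0.27, 0.2395]
ee_rot: [-0.142, 0.99, -0.0, 0.0]
force: [0.2, 1.0, 0.8]
finger_gap: 0.0452
gripper_force: 0.0
```

Request:
step_arm:
  plan:
    - [-0.4,-5.8,0,0]
    - [-0.4,-5.8,0,0]
    - [-0.4,-5.8,0,0]
    - [-0.4,-5.8,0,0]
    - [-0.4,-5.8,0,0]

```text
clock: 1.98
tcp_pos: [0.4141, -0.0029, 0.2397]
ee_rot: [-0.142, 0.99, 0.0, 0.0]
force: [0.4, 0.4, 0.4]
finger_gap: 0.045
gripper_force: 0.0
```

Request:
step_arm:
  plan:
    - [-0.1,-5.4,0,0]
    - [-0.1,-5.4,0,0]
    - [0,0,0,0]

```text
clock: 2.35
tcp_pos: [0.4467, -0.107, 0.2394]
ee_rot: [-0.14, 0.99, -0.0, -0.0]
force: [0.0, 0.9, 0.0]
finger_gap: 0.045
gripper_force: 0.0
```

Request:
step_arm:
  plan:
    - [0,0,5.5,0]
    - [0,0,5.5,0]
    - [0,0,5.5,0]
    - [0,0,3.0,0]
    - [0,0,0,0]

```text
clock: 2.98
tcp_pos: [0.444, -0.1028, 0.0429]
ee_rot: [-0.142, 0.99, 0.001, -0.002]
force: [-0.8, -0.4, 0.6]
finger_gap: 0.0449
gripper_force: 0.0
```

```bash
python3 - <<'E'
from plant import read_state, capture
from h import *
s=read_state();print(s["tcp_pos"],s["q"].round(2))
a=[]
for n in ["scene","wrist"]:
    c=capture(n); a.append(c["img"])
a[0]=cv2.resize(a[0][100:310,100:380],(560,420))
cv2.imwrite("pics/d1.png",cv2.resize(np.vstack(a)[:,:,::-1],(400,600)) if 0 else cv2.resize(np.hstack(a)[:,:,::-1],(800,300)))
E
```

```text
[ 0.44399883 -0.10278385  0.04287709] [-0.23  0.4   2.13  0.    0.61 -2.09]
```

View pics/d1.png

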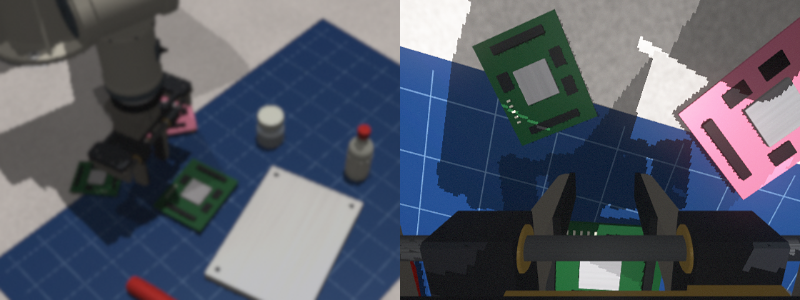

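The left panel shows the fingers just short of the board's near edge (board at about (200,195)). The right panel (wrist) shows the board's near edge between the fingers, at about (610,235). Next I lower the tool and push forward along tool -x.

Request:
step_arm:
  plan:
    - [0,-0.4,1.3,0]
    - [-1.5,0,0,0]
    - [-1.0,0,0,0]
    - [-0.6,0,0,0]
    - [-0.6,0,0,0]

```text
clock: 3.7
tcp_pos: [0.4831, -0.0974, 0.0317]
ee_rot: [-0.142, 0.99, -0.0, -0.0]
force: [-1.3, -0.8, 0.8]
finger_gap: 0.0453
gripper_force: 0.6
```

Request:
step_arm:
  plan:
    - [-0.6,0,0,0]
    - [-0.6,0,0,0]
    - [-0.5,0,0,0]
    - [-0.5,0,0,0]
    - [0,0,0,0]

```text
clock: 4.32
tcp_pos: [0.5045, -0.0913, 0.0316]
ee_rot: [-0.142, 0.99, -0.0, 0.0]
force: [0.8, -0.1, 0.4]
finger_gap: 0.0453
gripper_force: 0.0
```

```bash
cat > m.py <<'E'
from plant import read_state, capture
from h import *
import sys
B=np.array([686.5,-46]);y=np.radians(16.25);X=np.array([np.cos(y),np.sin(y)]);Y=np.array([-X[1],X[0]])
s=read_state();t=s["tcp_pos"]*1000
print("tcp blk",((t[:2]-B)@X).round(1),((t[:2]-B)@Y).round(1),t[2].round(1),s["force"].round(1))
c=capture("top");pickle.dump(c,open("t.pkl","wb"))
k=np.array([-125.,8]); p=proj(c,[*((B+k[0]*X+k[1]*Y)/1000),.013])[0]
ct=rect(green(c),p,5)
W=(plane(c,ct[:,0],.013)[:,:2]*1000-B)@np.c_[X,Y]
r=cv2.minAreaRect(W.astype(np.float32));print(r,"x",W[:,0].min(),W[:,0].max(),"y",W[:,1].min(),W[:,1].max())
E
python3 m.py
```

```text
tcp blk -187.5 7.4 31.6 [ 0.8 -0.1  0.4]
((-116.05767059326172, 35.184837341308594), (60.229095458984375, 56.115028381347656), 89.57319641113281) x -144.0297061955398 -88.14899905397577 y 4.872263916944492 65.45905350279537
```

Request:
step_arm:
  plan:
    - [-0.3,0,0,0]
    - [-0.3,0,0,0]
    - [-0.2,0,0,0]
    - [0,0,0,0]

```text
clock: 4.88
tcp_pos: [0.5114, -0.0891, 0.0315]
ee_rot: [-0.142, 0.99, 0.0, -0.0]
force: [-1.1, -0.5, 1.3]
finger_gap: 0.0453
gripper_force: 0.6
```

```bash
python3 m.py
```

```text
tcp blk -180.2 7.6 31.5 [-1.1 -0.5  1.3]
((-108.3542709350586, 36.211143493652344), (53.844173431396484, 58.70931625366211), 0.827146589756012) x -135.60027057726737 -81.05481195666133 y 7.1999555614756385 65.28375891479098
```

Request:
step_arm:
  plan:
    - [0.4,0,0,0]
    - [0,0.25,0,0]
    - [-0.4,0,0,0]
    - [-0.2,0,0,0]
    - [0,0,0,0]

```text
clock: 5.55
tcp_pos: [0.511, -0.0864, 0.0313]
ee_rot: [-0.142, 0.99, 0.0, -0.002]
force: [-7.6, -3.6, 5.6]
finger_gap: 0.045
gripper_force: 3.9
```

Request:
step_arm:
  plan:
    - [-0.2,0,0,0]
    - [0,0,0,0]

```text
clock: 5.8
tcp_pos: [0.5113, -0.0861, 0.0311]
ee_rot: [-0.142, 0.99, 0.0, -0.003]
force: [-12.1, -7.7, 8.4]
finger_gap: 0.0449
gripper_force: 6.8
```

Request:
step_arm:
  plan:
    - [0,0,-0.4,0]
    - [-0.05,0,-0.4,0]
    - [-0.05,0,-0.4,0]
    - [0,0,0,0]

```text
clock: 6.3
tcp_pos: [0.5118, -0.0858, 0.0427]
ee_rot: [-0.142, 0.99, 0.0, -0.004]
force: [-11.3, -6.7, 1.2]
finger_gap: 0.0453
gripper_force: 6.2
```

```bash
python3 m.py; python3 - <<'E'
from plant import capture
from h import *
c=capture("scene")
cv2.imwrite("pics/s2.png",cv2.resize(c["img"][130:310,140:380],(720,540),interpolation=cv2.INTER_CUBIC)[:,:,::-1])
E
```

```text
tcp blk -178.8 10.7 42.7 [-11.3  -6.7   1.2]
((-107.64298248291016, 39.080020904541016), (51.69609069824219, 52.613868713378906), 89.25885772705078) x -133.71057444553082 -81.31562374702393 y 12.90228643815135 64.84465072306149
```

View pics/s2.png

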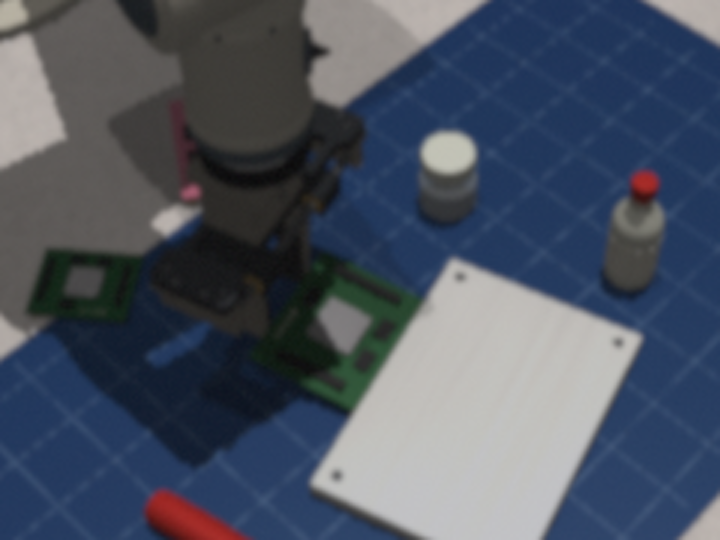

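The board is flush against the block: its far edge runs along the block's front from (430,300) to (350,408), and its near-right corner is at about (255,358). I check the tilt from that corner's pixel.

```bash
cat > g.py <<'E'
from h import *
B=np.array([686.5,-46]);y=np.radians(16.25);X=np.array([np.cos(y),np.sin(y)]);Y=np.array([-X[1],X[0]])
def bw(x,yy,z): return np.r_[(B+x*X+yy*Y)/1000,z/1000]
E
python3 - <<'E'
from g import *
c=pickle.load(open("scene.pkl","rb"))
for z in (13,20,26):print(z,[((proj(c,bw(x,-45,z))[0]-[140,130])*3).round() for x in (-170,-80)])
E
```

```text
13 [array([245., 364.]), array([353., 412.])]
20 [array([244., 359.]), array([352., 407.])]
26 [array([244., 354.]), array([352., 403.])]
```

The tip is now at about 17 mm, above the flat board's 13 mm top, yet still feels 13 N of push. So the board has tilted up with it. I continue along the arc.

Request:
step_arm:
  plan:
    - [-0.1,0,-0.6,0]
    - [-0.15,0,-0.6,0]
    - [-0.2,0,-0.6,0]

```text
clock: 6.78
tcp_pos: [0.5157, -0.0846, 0.0606]
ee_rot: [-0.142, 0.99, 0.0, -0.004]
force: [-12.5, -7.9, 3.7]
finger_gap: 0.0445
gripper_force: 7.2
```

Request:
step_arm:
  plan:
    - [-0.2,0,-0.6,0]
    - [-0.25,0,-0.6,0]
    - [-0.3,0,-0.6,0]

```text
clock: 7.15
tcp_pos: [0.525, -0.0822, 0.0792]
ee_rot: [-0.142, 0.99, 0.0, -0.002]
force: [-4.1, -1.0, 1.9]
finger_gap: 0.0452
gripper_force: 2.3
```

Request:
step_arm:
  plan:
    - [-0.38,0,-0.5,0]
    - [-0.42,0,-0.5,0]
    - [-0.48,0,-0.5,0]

```text
clock: 7.52
tcp_pos: [0.54, -0.0782, 0.0949]
ee_rot: [-0.142, 0.99, -0.0, 0.0]
force: [-0.3, -0.3, 0.5]
finger_gap: 0.045
gripper_force: 0.2
```

```bash
python3 - <<'E'
from plant import capture,read_state
from h import *
c=capture("scene");pickle.dump(c,open("s.pkl","wb"))
cv2.imwrite("pics/s3.png",cv2.resize(c["img"][130:310,140:380],(720,540),interpolation=cv2.INTER_CUBIC)[:,:,::-1])
E
```

```text
(no output)
```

View pics/s3.png

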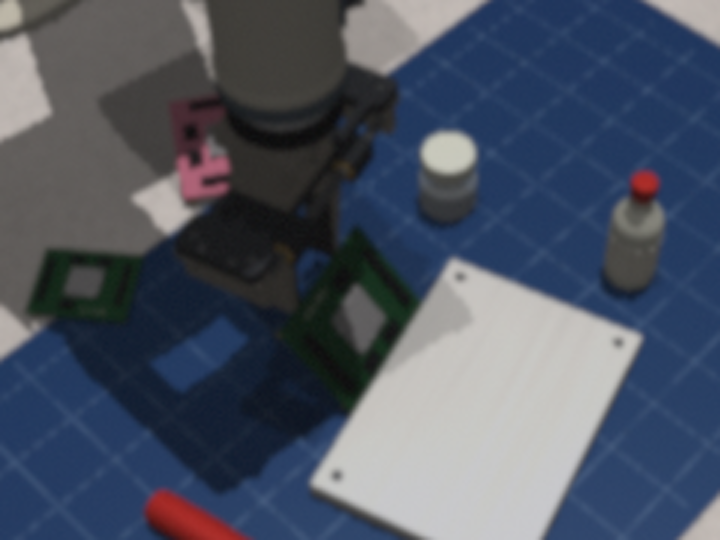

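The board is tilted about 45°: its near edge is raised from (355,235) to (285,330) and its far edge still sits at the block's front, (350,408). The contact is light, so I go more forward than up.

Request:
step_arm:
  plan:
    - [-0.6,0,-0.35,0]
    - [-0.6,0,-0.35,0]
    - [-0.6,0,-0.35,0]

```text
clock: 7.95
tcp_pos: [0.5574, -0.0732, 0.1053]
ee_rot: [-0.142, 0.99, -0.0, 0.0]
force: [0.0, -0.2, 0.3]
finger_gap: 0.045
gripper_force: 0.1
```

Request:
step_arm:
  plan:
    - [-0.7,0,-0.15,0]
    - [-0.7,0,-0.15,0]
    - [-0.7,0,-0.1,0]

```text
clock: 8.32
tcp_pos: [0.5774, -0.0673, 0.1091]
ee_rot: [-0.142, 0.99, -0.0, 0.0]
force: [-0.1, -0.1, 0.2]
finger_gap: 0.0449
gripper_force: 0.1
```

```bash
python3 - <<'E'
from plant import capture,read_state
from h import *
c=capture("scene");pickle.dump(c,open("s.pkl","wb"))
cv2.imwrite("pics/s4.png",cv2.resize(c["img"][130:310,140:380],(720,540),interpolation=cv2.INTER_CUBIC)[:,:,::-1])
E
```

```text
(no output)
```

View pics/s4.png

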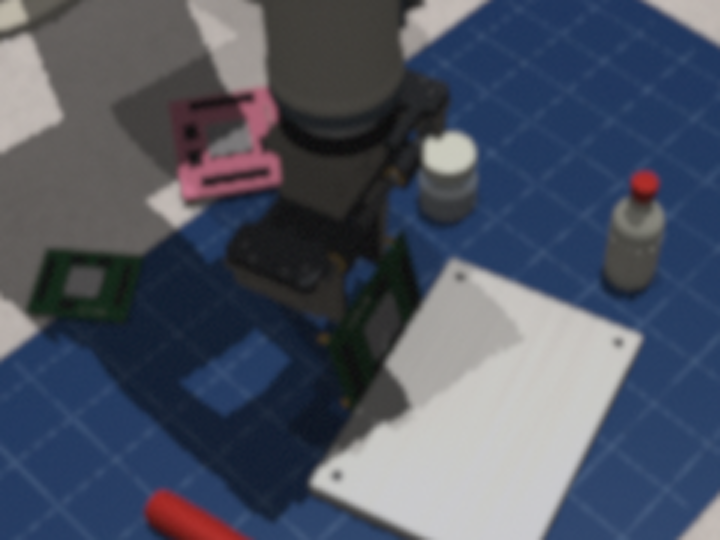

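The board is nearly upright: its top edge runs from (403,240) to (333,335) and its base is at the block's front. I push on past vertical.

Request:
step_arm:
  plan:
    - [-0.7,0,0,0]
    - [-0.7,0,0,0]
    - [-0.7,0,0.1,0]
    - [-0.7,0,0.2,0]

```text
clock: 8.88
tcp_pos: [0.6043, -0.0595, 0.106]
ee_rot: [-0.142, 0.99, -0.0, 0.0]
force: [-0.7, -0.5, -0.3]
finger_gap: 0.0451
gripper_force: 0.0
```

Request:
step_arm:
  plan:
    - [-0.7,0,0.3,0]
    - [-0.7,0,0.3,0]
    - [0,0,0,0]

```text
clock: 9.25
tcp_pos: [0.6175, -0.0555, 0.0997]
ee_rot: [-0.142, 0.99, 0.0, -0.0]
force: [0.9, -0.3, 0.6]
finger_gap: 0.045
gripper_force: 0.0
```

```bash
python3 - <<'E'
from plant import capture,read_state
from h import *
c=capture("scene");pickle.dump(c,open("s.pkl","wb"))
cv2.imwrite("pics/s5.png",cv2.resize(c["img"][130:310,140:380],(720,540),interpolation=cv2.INTER_CUBIC)[:,:,::-1])
E
```

```text
(no output)
```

View pics/s5.png

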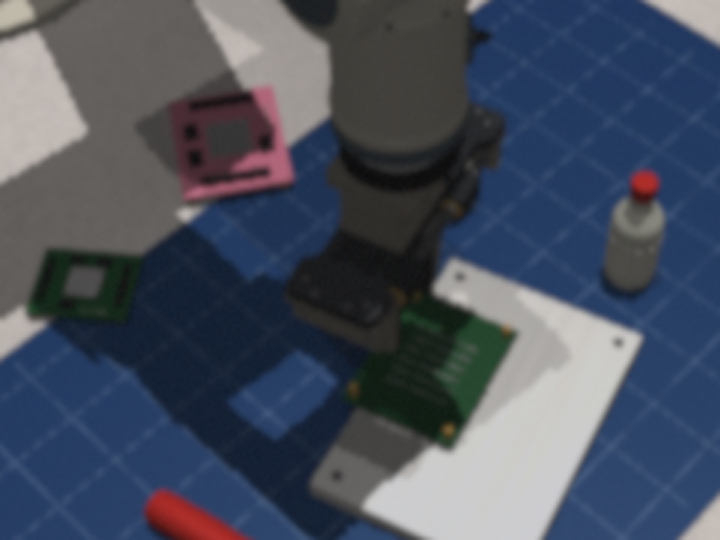

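The board has fallen onto the block with solder side and spacers up, spanning about (350,390) to (515,335). I retreat up and back, then measure the overhang.

Request:
step_arm:
  plan:
    - [3,0,-4,0]
    - [5,0,-3,0]
    - [6,0,0,0]
    - [6,0,0,0]
    - [6,0,0,0]

```text
clock: 9.93
tcp_pos: [0.3656, -0.1288, 0.1702]
ee_rot: [-0.142, 0.99, -0.0, 0.0]
force: [0.3, -1.0, 0.4]
finger_gap: 0.045
gripper_force: 0.0
```

```bash
python3 - <<'E'
from plant import capture,read_state
from g import *
s=read_state();print(s["tcp_pos"],s["force"].round(1))
for n in ("top","scene"):
    c=capture(n)
    p=proj(c,bw(-45,8,21))[0]
    ct=rect(green(c),p,5)
    W=(plane(c,ct[:,0],.023)[:,:2]*1000-B)@np.c_[X,Y]
    print(n,p,cv2.minAreaRect(W.astype(np.float32)),W.min(0),W.max(0))
    cv2.imwrite(f"pics/f_{n}.png",c["img"][:,:,::-1])
a=cv2.imread("pics/f_top.png")[90:300,200:440];b=cv2.imread("pics/f_scene.png")[160:340,180:380]
cv2.imwrite("pics/f.png",np.hstack([cv2.resize(a,(400,350)),cv2.resize(b,(390,350))]))
E
```

```text
[ 0.36564434 -0.12880552  0.17021366] [ 0.3 -1.   0.4]
top [315.09204499 174.32422255] ((-48.85097885131836, 10.750621795654297), (108.94922637939453, 90.10775756835938), 89.89710998535156) [-93.97964292 -43.66243176] [-3.8095523  65.28791081]
scene [283.16936027 253.00965857] ((-46.934295654296875, 10.987659454345703), (86.89041900634766, 108.7216796875), 0.25186672806739807) [-90.34871263 -43.50458479] [-3.42532801 65.21569631]
```

View pics/f.png

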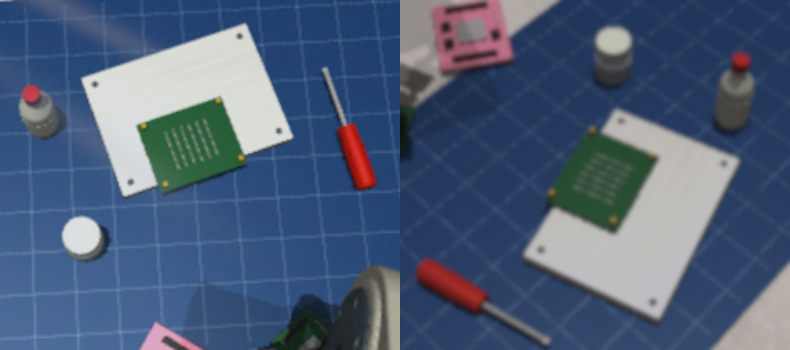

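Both panels show the board flat on the block with brass spacers up, at (192,145) in the left one. It is square to the block and overhangs the front by about 13 mm (limit 25 mm). Nothing else has moved, so I hand in.

```bash
python3 -c "
from plant import close_job
print(close_job())"
```

```text
the job is handed in; nothing more can be done
None
```

The board was turned over by pushing alone and lies upside down and flat on the block, overhanging the front by about 13 mm (limit 25 mm), with the jar, bottle and screwdriver left alone; I handed the job in but got no verdict back.

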